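# Clearance check of a chair spindle with spring calipers

### The job

Pick the spring calipers up off their wooden rest, squeeze the two legs together until the pointer stands at the long mark on the gauge bar, and hold them level with the turned spindle standing between the tips, the tips below the spindle's top and not touching it. Be gentle: do not squeeze the spring well past the mark, do not push against the spindle, and leave the other things on the bench where they are. Finish while still holding the calipers there, the gap steady at the mark.

Things in the scene. Friction and masses are not known exactly. Their poses are not given: they have to be found in the camera images.
- calipers: Steel spring calipers (big tweezers, 225 mm long, 140 g) lying flat on a wooden rest. Origin on the underside, 120 mm ahead of the round hinge at the back, midway between the legs as they stand at the mark. x: hinge to tips; y: fixed leg to moving leg; z up. Legs are strip 4 mm thick, 16 mm high (z 0 to 16 mm). The leg at -y is rigid with the back, the other is hinged and sprung open
- squeeze (a joint): angle of the moving leg towards the fixed leg: 0 open (at rest), 0.117 rad when the pointer is at the long mark, short limit lines 0.02 rad either side, stop at 0.20. Hinge 120 mm behind the place to squeeze, about 200 mm from the tips. The spring pushes back with 5 N at the place to squeeze when open, 10 N at the mark, 13 N at the stop. Past 0.165 (tip gap under 18 mm) it is strained
- grip_place (a point): place to squeeze: midway between the legs (as at the mark), 8 mm above the calipers' origin, at mid-height; axes as the calipers. Grip across y, from above. The outer faces are flat for 35 mm behind and 30 mm ahead of it: fixed leg at y = -21 mm, moving leg at +21 mm and parallel when at the mark (42 mm wide), at about +35 mm when open (56 mm wide)
- tip_gap (a point): middle of the gap between the tips as at the mark, 76 mm ahead (x) of the place to squeeze, same height; fixed to the fixed leg. The tips are flat, from 14 mm behind to 16 mm ahead of it; inner faces at y = -14 mm and, at the mark, +14 mm: gap 28 mm (about 51 mm when open)
- rest: fixed wooden rest under the calipers, origin under the calipers' origin on the bench: a base 190 x 120 x 12 mm with two cross rails 14 mm thick and 45 mm high, at x = -85 and +50 mm of its own frame (the same x as the calipers, within a few mm), with free room between them for fingertips down to 15 mm above the bench
- spindle: fixed turned wooden spindle, upright on a square holding block 75 x 75 x 22 mm. Origin on its axis at bench height; it is 14 mm in diameter from 52 to 152 mm above the bench and thicker (26 mm) below 40 mm; its top is at 156 mm
- spindle_mid (a point): point on the spindle's axis, 112 mm above the bench and 44 mm below its top
- screw_jar: bystander: jar 54 mm across and 75 mm high, origin under its centre; to be left alone
- mug: bystander: mug 80 mm across and 90 mm high, origin under its centre; to be left alone
- sanding_block: bystander: cork block 90 x 45 x 28 mm, origin under its centre; to be left alone
- glue: bystander: bottle 50 mm across and 150 mm high, origin under its centre; to be left alone
- screwdriver: bystander: screwdriver lying on the bench, to be left alone
- collar: bystander: ring 44 mm across and 16 mm high, to be left alone
- hammer: bystander: hammer lying on the bench, to be left alone
- long_mark (a point): the long black mark on the aluminium gauge bar, with a short limit line at each side. The bar is fixed to the fixed leg and crosses over both legs 35 to 45 mm ahead of the place to squeeze, y -21 to +45 mm, its top 19 mm above the calipers' underside. A small dark pointer, 3 mm wide, on the moving leg reaches over the bar from its tip side
Mind the look-alikes: they are no part of the job. There is more than one size of the rest; the job needs the larger.

How it is judged:
On the way:
1. the calipers are lifted clear of their rest (height (world z) of calipers above 0.065 m and contact force between calipers and rest below 0.05 N), for 0.2 s.
At the end, for the whole second after the job is handed in: For the last second the gripper holds the calipers level (0.3 rad) and still, squeeze 0.117 +- 0.02 rad (gap 28 +- 4 mm) and steady, gap middle within 14 mm sideways of the spindle axis and 75 to 150 mm above the bench, touching neither spindle nor rest (value of joint squeeze between 0.097 and 0.137 rad and velocity of joint squeeze between -0.04 and 0.04 rad/s and linear speed of calipers below 0.03 m/s and horizontal distance between tip_gap and spindle_mid below 0.014 m and height (world z) of tip_gap between 0.075 and 0.15 m and angle between calipers's own z axis and vertical below 0.3 rad and contact force between calipers and spindle below 0.2 N and contact force between calipers and rest below 0.05 N and contact force between the fingers and calipers above 2 N); the arm keeps its last pose, push and grip.
It fails at once if the spring is squeezed well past the mark (tips nearer than about 18 mm) (value of joint squeeze above 0.165 rad).
It fails at once if the calipers or the robot push hard on the spindle (over 8 N) (contact force between any of calipers, the arm, the fingers and spindle above 8 N).
It fails at once if another thing on the bench is moved more than 30 mm (distance of any of screw_jar, mug, sanding_block, glue, screwdriver, collar, hammer from where it was at the start of the episode above 0.03 m).
It also fails if it takes over 45 s, if anything falls off the work surface, if the arm or the gripper's body presses on something with over 40 N, if the wrist force passes 120 N, or if a joint passes its speed limit or range.

### The arm

A 6-joint arm with a two-finger parallel gripper is mounted at the origin on the work surface. World frame = base frame: x ahead of the robot, y to its left, z up, the work surface at z = 0. Lengths are in m, angles in rad, forces in N, time in s.
With the tool pointing down it reaches from about 0.25 to 0.725 m from the base axis. Payload 4 kg.
Tool frame: the origin (TCP) lies midway between the tips of the shut fingers; the grasp point (between the pads) lies bot.pinch_z behind it (bot.pinch_z is the distance from the TCP to the grasp point, in m); z points along the fingers, y is the direction in which the jaws open and shut (so a half turn about z gives the same grasp; the last joint's range is limited). The gripper opens to 85 mm and grips with 20 to 120 N. Pads are 22 mm wide; open, the fingers measure 114 mm over their backs; the gripper's body (76 mm by 85 mm) begins 54 mm behind the grasp point. The pads swing forward as they close: fully open they stand 13 mm farther back than shut.
Start: joints at [1.289, 0.241, 0.005, 1.335, 0, 1.571], TCP at [0.139, 0.48, 0.231] pointing down, gripper open.
Joint ranges: [-2.72, 2.72], [-1.05, 1.87], [-1.09, 1.28], [-1.99, 2.15], [-1.42, 1.44], [-3.14, 3.14]. Speed limits (rad/s): [2.79, 2.79, 3.14, 3.14, 3.14, 3.14].

### API

Orientations are given as a unit quaternion [x, y, z, w].
In Python, from workcell import bot gives the robot as it stands. The module is installed in compiled form; this text tells all that it offers.
- The arm moves only by the tool move_arm, never from a script. Its argument "series" is a list that holds one entry, the list of rows, each a list of 7 numbers: the shift along the world's x, y, z in cm, then the turn, a rotation vector about the world's x, y, z in degrees, then the opening, from 0 (shut) to 1 (fully open). A call has exactly 5 rows; each row shifts and turns the pose as measured when the row begins; what a row does not reach is not made up. A row lasts 1/10 s, in which the tool goes at most 50 mm and 8.59 degrees, less where a joint would pass 70% of its speed; a pose out of reach is approached as far as the arm can. A call with a gripper value outside its range is refused whole. The fingers move at their own pace and stop on an object; the grip force is fixed at half the most. Time passes only in rows, so rows that do not move let the fingers close, or fill a call up. It gives the time, the measured TCP pose, the force and the opening at its end, in the units of the state.
- bot.get_obs(): the state, without advancing time (a new reading comes with each control period).
- bot.camera(name): name is "scene" or "side" or "wrist"; returns (picture, depth): 420x560x3 uint8, red, green, blue; 420x560 float32, m along the optical axis (not along the pixel's ray), 0 where there is no reading.
- bot.camera_info(name): a dict with "vfov" (degrees; the focal length in pixels is half the picture's height over the tangent of half this angle, whatever the lens; pixels are square), "cx", "cy" (the principal point, pixels), "cam_to_world" (4x4, takes a point from camera to world coordinates); the wrist camera has in their place "tool_from_camera" (4x4, takes a point from camera to tool coordinates, whose origin is the TCP and whose axes are the flange's). Camera axes: x right, y down, z forward; pixel columns grow to the right and rows downward; lengths in m; the calibration is good to about 2 mm. A picture is of the moment at which its call begins: read the wrist's pose just before it. camera_info takes no time and is no camera call.
- bot.job_done(): hands the job in, once; it reports no verdict.
Trained networks look in the newest picture that a camera, given by its name, has taken for a name from the list of things; names that differ only in an ending like _2 or _b are one class to them, and where a whole thing is asked for, a point or a joint stands for the part that bears it (a point fixed in the world has none). Each returns a list of dicts, best first, with "confidence" (0 to 1); they miss things now and then, are a little off and sometimes report something else, mostly with a low value. They report only what shows in the picture. A call takes as long as a camera call. They do not tell look-alikes from the thing itself.
- bot.find_in(camera, target): "at" ([x, y, z] in m, in world coordinates, good to about 4 mm: the middle of the surface that is visible of it).
The state is a dict: "clock": time; "joint_pos": joint angles; "joint_vel": joint speeds; "tau": joint torques, N m; "eef_pos": TCP position; "tool_rot": TCP orientation; "ft_force": force on the tool from outside, world axes, zero at the start; "ft_torque": the same for the moment, N m; "grip_width": finger opening in m.
Only numpy, scipy, OpenCV 4.12 (cv2) and the standard library are available. Lean on these libraries where they do the work, as an engineer would, in place of code of your own. Each camera call takes 0.05 s, during which the arm holds its last target.

## Working session

There is one attempt and no reset: what is moved stays moved. The work goes in short steps, Python scripts to look and compute and a tool call to move; the robot and the scene stay as the last step left them, time stands still between calls to the robot, and variables do not carry over. Pictures are saved under pics/ and viewed, and the job is handed in when it is done.

Besides the shell and the picture viewer there is one more tool, called after "Request:" as name(argument=value, ...) on one line, values as JSON. move_arm: Moves the arm, as the interface text tells. Its arguments: {"type":"object","properties":{"series":{"type":"array","items":{"type":"array","items":{"type":"array","items":{"type":"number"}}}}},"required":["series"]}

```bash
mkdir -p pics; cat > h.py <<'E'
import numpy as np, cv2
from workcell import bot
def K(n):
    i=bot.camera_info(n); f=210/np.tan(np.radians(i['vfov'])/2); return f,i['cx'],i['cy'],i
def snap(n,fn):
    p,d=bot.camera(n); cv2.imwrite('pics/'+fn+'.png',p[:,:,::-1]); np.save('pics/'+fn+'.npy',d); return p,d
def world(n,d,u,v,T=None):
    f,cx,cy,i=K(n)
    if T is None: T=np.array(i['cam_to_world'])
    z=d[v,u]; return (T@np.array([(u-cx)/f*z,(v-cy)/f*z,z,1]))[:3]
E
python3 - <<'E'
from h import *
o=bot.get_obs(); print({k:np.round(v,3) for k,v in o.items()}, bot.pinch_z)
for n in ['scene','side','wrist']:
    snap(n,n+'0')
    i=bot.camera_info(n); print(n,{k:np.round(v,3) for k,v in i.items()})
    for t in ['calipers','spindle','rest','long_mark','grip_place','tip_gap']:
        r=bot.find_in(n,t); print(t,[(np.round(x['at'],3).tolist(),round(x['confidence'],2)) for x in r])
E
```

```text
{'clock': np.float64(0.0), 'joint_pos': array([1.289, 0.241, 0.004, 1.335, 0.   , 1.571]), 'joint_vel': array([-0.002, -0.001, -0.   ,  0.002,  0.   ,  0.001]), 'tau': array([ 1.0000e-03, -3.7232e+01,  2.5241e+01,  1.7000e-02,  0.0000e+00,
       -0.0000e+00]), 'eef_pos': array([0.139, 0.48 , 0.23 ]), 'tool_rot': array([ 0.14 ,  0.99 , -0.001, -0.   ]), 'ft_force': array([-0.706, -0.053,  0.443]), 'ft_torque': array([-0.014,  0.015,  0.002]), 'grip_width': np.float64(0.085)} 0.0187
scene {'vfov': np.float64(55.943), 'cx': np.float64(282.464), 'cy': np.float64(202.772), 'cam_to_world': array([[-0.362,  0.714, -0.599,  1.242],
       [ 0.932,  0.283, -0.225,  0.303],
       [ 0.008, -0.64 , -0.768,  1.004],
       [ 0.   ,  0.   ,  0.   ,  1.   ]])}
calipers [([0.572, 0.209, 0.062], 0.77)]
spindle [([0.564, -0.244, 0.02], 0.65)]
rest [([0.306, 0.247, 0.007], 0.87), ([0.552, 0.21, 0.015], 0.63)]
long_mark [([0.577, 0.212, 0.061], 0.82), ([0.642, 0.458, 0.089], 0.3)]
grip_place [([0.569, 0.204, 0.061], 0.85)]
tip_gap [([0.576, 0.21, 0.058], 0.94), ([0.568, 0.003, 0.054], 0.56)]
side {'vf
[... 418 characters left out ...]
0.178, 0.015], 0.62), ([0.307, 0.237, 0.011], 0.6), ([0.622, 0.448, 0.07], 0.36)]
long_mark [([0.55, 0.199, 0.058], 0.97), ([0.723, -0.019, 0.06], 0.65)]
grip_place [([0.552, 0.193, 0.059], 0.9), ([0.597, -0.432, 0.018], 0.63)]
tip_gap [([0.546, 0.196, 0.051], 0.76), ([0.558, -0.26, 0.019], 0.63), ([0.596, -0.433, 0.017], 0.45)]
wrist {'vfov': np.float64(67.662), 'cx': np.float64(279.453), 'cy': np.float64(205.13), 'tool_from_camera': array([[-0.   , -0.957, -0.289,  0.075],
       [ 1.   , -0.   , -0.   , -0.001],
       [ 0.   , -0.289,  0.957, -0.142],
       [ 0.   ,  0.   ,  0.   ,  1.   ]])}
calipers []
spindle []
rest [([0.317, 0.28, 0.01], 0.93)]
long_mark []
grip_place []
tip_gap []
```

View pics/scene0.png

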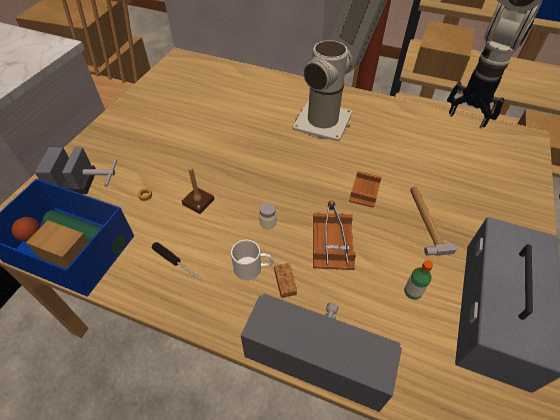

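View pics/side0.png

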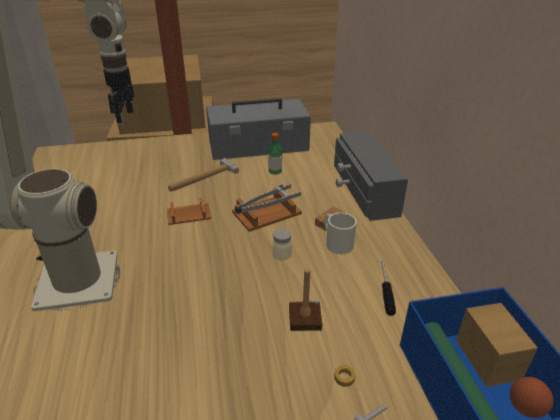

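The scene picture shows two rests: a small empty one at scene (366,188) and a larger one at (333,238) that carries the calipers, with the hinge at (332,206). The larger one is the job's rest. The spindle stands at scene (196,190). I'll enlarge both to confirm.

```bash
python3 - <<'E'
import cv2,numpy as np
a=cv2.imread('pics/scene0.png');b=cv2.imread('pics/side0.png')
c1=cv2.resize(a[190:280,290:380],(400,400),interpolation=2); c2=cv2.resize(b[170:240,220:320],(400,280),interpolation=2)
c3=cv2.resize(a[160:220,170:230],(200,200)); c4=cv2.resize(b[260:335,275:335],(200,250))
o=np.zeros((600,800,3),np.uint8); o[:400,:400]=c1;o[:280,400:]=c2;o[400:600,:200]=c3;o[300:550,450:650]=c4
cv2.imwrite('pics/crop0.png',o)
E
```

```text
(no output)
```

View pics/crop0.png

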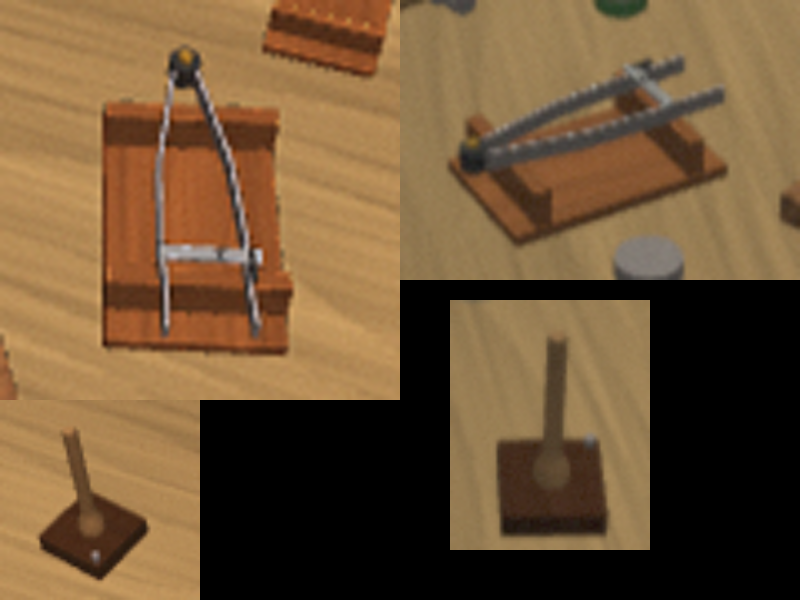

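The crop confirms it. The calipers lie on the larger rest with the hinge towards the robot, and the moving (splayed) leg is at image right, which is world +y. Next I'll measure the geometry from the depth clouds.

```bash
cat >> h.py <<'E'
def cloud(n,d,T=None):
    f,cx,cy,i=K(n)
    if T is None: T=np.array(i['cam_to_world'])
    v,u=np.mgrid[:420,:560]; z=d
    P=np.stack([(u-cx)/f*z,(v-cy)/f*z,z,np.ones_like(z)],-1)@T.T
    P=P[...,:3]; P[d<=0]=np.nan; return P
E
python3 - <<'E'
from h import *
for n in ['scene','side']:
    P=cloud(n,np.load(f'pics/{n}0.npy')).reshape(-1,3)
    m=(abs(P[:,0]-.56)<.08)&(abs(P[:,1]+.25)<.08)
    Q=P[m]
    for a,b in [(-.01,.01),(.015,.03),(.045,.07),(.07,.09),(.09,.11),(.11,.13),(.13,.15),(.15,.17)]:
        q=Q[(Q[:,2]>a)&(Q[:,2]<b)]
        print(n,a,b,len(q),q.mean(0).round(4) if len(q) else '',(q.min(0).round(3),q.max(0).round(3)) if len(q) else '')
    m=(abs(P[:,0]-.52)<.2)&(abs(P[:,1]-.2)<.1)&(P[:,2]>.05)&(P[:,2]<.09)
    q=P[m]; print(len(q)); 
    r=q[np.argsort(q[:,0])]
    print(np.round(r[::max(1,len(r)//40)],3).tolist())
E
```

```text
scene -0.01 0.01 1310 [ 0.5705 -0.2441  0.0008] (array([ 0.48 , -0.33 , -0.006]), array([ 0.64, -0.17,  0.01]))
scene 0.015 0.03 367 [ 0.564  -0.246   0.0222] (array([ 0.517, -0.293,  0.015]), array([ 0.602, -0.207,  0.029]))
scene 0.045 0.07 26 [ 0.5617 -0.2484  0.0557] (array([ 0.554, -0.255,  0.045]), array([ 0.566, -0.243,  0.069]))
scene 0.07 0.09 21 [ 0.5625 -0.2482  0.0804] (array([ 0.555, -0.255,  0.07 ]), array([ 0.567, -0.244,  0.089]))
scene 0.09 0.11 23 [ 0.5612 -0.2483  0.1006] (array([ 0.554, -0.256,  0.09 ]), array([ 0.566, -0.244,  0.109]))
scene 0.11 0.13 19 [ 0.5617 -0.2489  0.1207] (array([ 0.556, -0.256,  0.111]), array([ 0.567, -0.243,  0.13 ]))
scene 0.13 0.15 24 [ 0.5619 -0.2484  0.1409] (array([ 0.555, -0.257,  0.131]), array([ 0.566, -0.243,  0.149]))
scene 0.15 0.17 14 [ 0.5601 -0.2494  0.1555] (array([ 0.552, -0.256,  0.151]), array([ 0.566, -0.245,  0.159]))
351
[[0.444, 0.174, 0.06], [0.454, 0.16, 0.069], [0.456, 0.164, 0.069], [0.459, 0.16, 0.056], [0.462, 0.177, 0.057], [0.463, 0.163, 0.067], [0.468, 0.182, 0.051], [0.475, 0.186, 0.061], [0.481, 0.191, 
[... 1923 characters left out ...]
 [0.497, 0.197, 0.059], [0.501, 0.166, 0.053], [0.508, 0.167, 0.052], [0.512, 0.211, 0.06], [0.519, 0.176, 0.056], [0.522, 0.217, 0.062], [0.529, 0.219, 0.064], [0.533, 0.225, 0.06], [0.54, 0.224, 0.063], [0.544, 0.178, 0.055], [0.55, 0.178, 0.054], [0.555, 0.238, 0.06], [0.561, 0.236, 0.057], [0.567, 0.182, 0.053], [0.572, 0.245, 0.057], [0.578, 0.241, 0.055], [0.584, 0.19, 0.057], [0.59, 0.251, 0.059], [0.593, 0.236, 0.068], [0.598, 0.196, 0.051], [0.603, 0.233, 0.064], [0.605, 0.231, 0.065], [0.608, 0.2, 0.062], [0.612, 0.261, 0.061], [0.615, 0.2, 0.068], [0.622, 0.202, 0.058], [0.627, 0.21, 0.061], [0.632, 0.264, 0.061], [0.639, 0.205, 0.051], [0.646, 0.21, 0.058], [0.656, 0.212, 0.063]]
```

Request:
move_arm(series=[[[4,-2.6,0.5,0,0,4,1],[4,-2.6,0.5,0,0,4,1],[4,-2.6,0.5,0,0,4,1],[4,-2.6,0,0,0,4,1],[4,-2.6,0,0,0,4,1]]])

```text
clock: 1.55
eef_pos: [0.3398, 0.3499, 0.2468]
tool_rot: [-0.048, 0.999, 0.001, 0.0]
ft_force: [0.3, 1.6, -0.4]
grip_width: 0.0858
```

Request:
move_arm(series=[[[4,-2.6,0.5,0,0,4,1],[4,-2.6,0.5,0,0,4,1],[4,-2.6,0.5,0,0,3,1],[4,-2.6,0,0,0,3,1],[4,-2.6,0,0,0,0,1]]])

```text
clock: 2.05
eef_pos: [0.5474, 0.213, 0.2634]
tool_rot: [-0.176, 0.984, 0.002, 0.001]
ft_force: [0.1, 1.4, -0.2]
grip_width: 0.0852
```

```bash
cat >> h.py <<'E'
from scipy.spatial.transform import Rotation as R
def wristT():
    o=bot.get_obs(); T=np.eye(4); T[:3,:3]=R.from_quat(o['tool_rot']).as_matrix(); T[:3,3]=o['eef_pos']
    return T@np.array(bot.camera_info('wrist')['tool_from_camera'])
E
python3 - <<'E'
from h import *
T=wristT(); p,d=snap('wrist','w1'); np.save('pics/w1T.npy',T)
for t in ['grip_place','tip_gap','long_mark']:
    print(t,[(np.round(x['at'],3).tolist(),round(x['confidence'],2)) for x in bot.find_in('wrist',t)])
E
```

```text
grip_place [([0.555, 0.197, 0.059], 0.84)]
tip_gap [([0.553, 0.199, 0.061], 0.77)]
long_mark [([0.553, 0.198, 0.06], 0.61)]
```

View pics/w1.png

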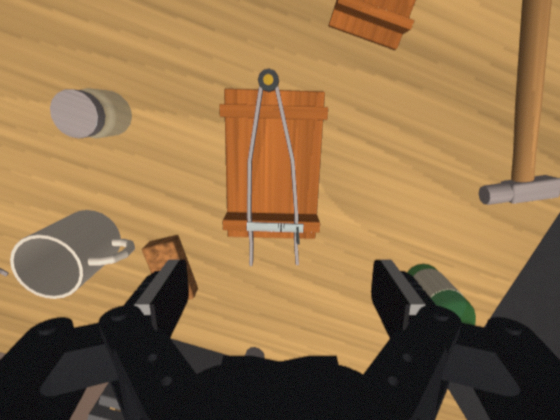

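```bash
cat >> h.py <<'E'
def ray(T,u,v,zp,n='wrist'):
    f,cx,cy,i=K(n); r=T[:3,:3]@np.array([(u-cx)/f,(v-cy)/f,1]); s=(zp-T[2,3])/r[2]; return T[:3,3]+s*r
E
python3 - <<'E'
from h import *
T=np.load('pics/w1T.npy'); p=cv2.imread('pics/w1.png')
c=cv2.resize(p[60:280,200:350],None,fx=2.7,fy=2.7,interpolation=cv2.INTER_CUBIC); cv2.imwrite('pics/w1c.png',c)
for n,u,v,z in [('hinge',268,80,.063),('f1',249,162,.061),('f2',250,215,.061),('ftip',252,263,.061),('m1',293,162,.061),('mtip',297,263,.061)]:
    print(n,ray(T,u,v,z).round(4))
E
```

```text
hinge [0.4532 0.1667 0.063 ]
f1 [0.5395 0.1752 0.061 ]
f2 [0.5975 0.1959 0.061 ]
ftip [0.6551 0.2179 0.061 ]
m1 [0.5228 0.2207 0.061 ]
mtip [0.6363 0.2693 0.061 ]
```

View pics/w1c.png

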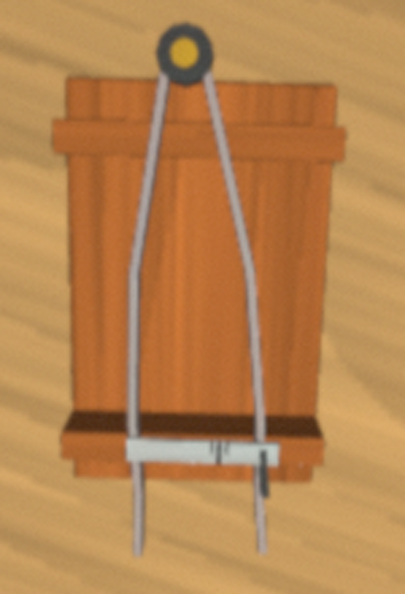

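Request:
move_arm(series=[[[0.8,-0.2,-3,0,0,-1,1],[0.8,-0.2,-4,0,0,0,1],[0,0,-4,0,0,0,1],[0,0,-3,0,0,0,1],[0,0,-1,0,0,0,1]]])

```text
clock: 2.75
eef_pos: [0.5589, 0.2154, 0.1132]
tool_rot: [-0.169, 0.986, 0.004, 0.005]
ft_force: [-0.5, -0.4, -0.2]
grip_width: 0.0854
```

```bash
python3 - <<'E'
from h import *
o=bot.get_obs();print(o['eef_pos'].round(4),o['tool_rot'].round(4),o['joint_pos'].round(3))
T=wristT(); p,d=snap('wrist','w2')
Rm=R.from_quat(o['tool_rot']).as_matrix(); print(Rm.round(3))
print(np.degrees(np.arctan2(Rm[0,1],-Rm[1,1])))
E
```

```text
[0.5589 0.2154 0.1132] [-0.1692  0.9856  0.0036  0.0045] [0.365 0.498 0.068 1.13  0.005 0.025]
[[-0.943 -0.334  0.008]
 [-0.334  0.943  0.009]
 [-0.01   0.006 -1.   ]]
-160.51130151682844
```

View pics/w2.png

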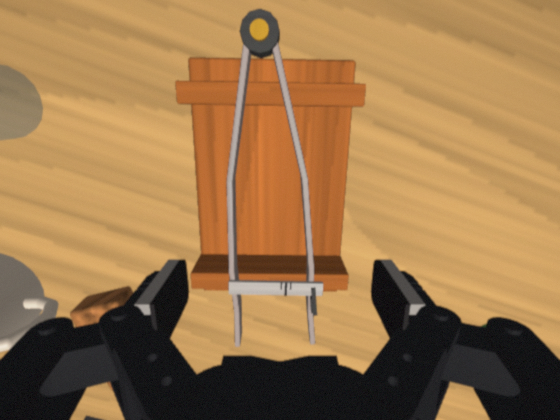

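Request:
move_arm(series=[[[0.6,-0.6,-2,0,0,0,1],[0.1,-0.1,-3,0,0,0,1],[0,0,-2.2,0,0,0,1],[0,0,-0.8,0,0,0,1],[0,0,0,0,0,0,1]]])

```text
clock: 3.3
eef_pos: [0.5682, 0.2146, 0.0402]
tool_rot: [-0.173, 0.985, 0.005, 0.011]
ft_force: [0.0, -0.0, -0.1]
grip_width: 0.0855
```

```bash
python3 - <<'E'
from h import *
o=bot.get_obs();print(o['eef_pos'].round(4),o['tool_rot'].round(4),o['ft_force'].round(2),o['grip_width'])
snap('wrist','w3'); 
E
```

```text
[0.5682 0.2146 0.0402] [-0.173   0.9849  0.0052  0.0106] [ 0.02 -0.02 -0.14] 0.08552308347961954
```

View pics/w3.png

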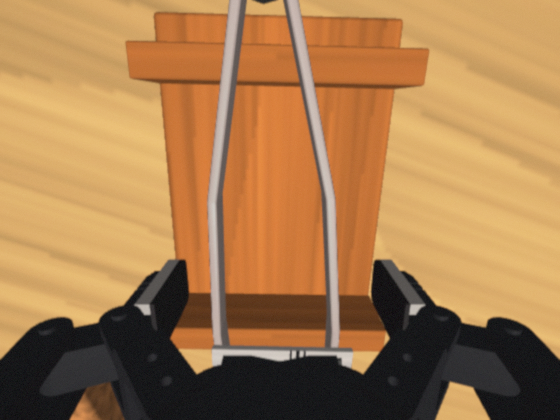

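Request:
move_arm(series=[[[-0.1,-0.4,-0.5,-0.8,1.1,-0.5,1],[-0.1,-0.1,-0.5,0,0,0,0.85],[0,0,0,0,0,0,0.8],[0,0,0,0,0,0,0.75],[0,0,0,0,0,0,0.75]]])

```text
clock: 3.85
eef_pos: [0.57, 0.2111, 0.0358]
tool_rot: [-0.169, 0.986, 0.0, 0.004]
ft_force: [-0.1, -0.2, -0.5]
grip_width: 0.0641
```

```bash
python3 - <<'E'
from h import *
o=bot.get_obs();print(o['eef_pos'].round(4),o['tool_rot'].round(4),o['ft_force'].round(2),o['grip_width'])
snap('wrist','w4'); 
E
```

```text
[0.57   0.2111 0.0358] [-1.685e-01  9.857e-01  5.000e-04  4.200e-03] [-0.15 -0.15 -0.54] 0.06405783347349216
```

View pics/w4.png

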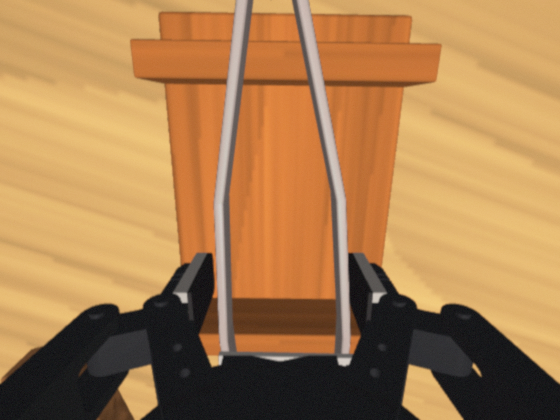

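Request:
move_arm(series=[[[0,0,-0.5,0,0,0,0.72],[0,0,-0.3,0,0,0,0.68],[0,0,0,0,0,0,0.64],[0,0,0,0,0,0,0.6],[0,0,0,0,0,0,0.6]]])

```text
clock: 4.4
eef_pos: [0.5711, 0.212, 0.029]
tool_rot: [-0.169, 0.986, 0.001, 0.006]
ft_force: [-0.3, 0.3, 0.1]
grip_width: 0.0515
```

```bash
python3 - <<'E'
from h import *
o=bot.get_obs();print(o['eef_pos'].round(4),o['tool_rot'].round(4),o['ft_force'].round(2),o['grip_width'])
snap('wrist','w5'); 
E
```

```text
[0.5711 0.212  0.029 ] [-0.1688  0.9856  0.0013  0.0059] [-0.25  0.26  0.07] 0.05146672063173471
```

View pics/w5.png

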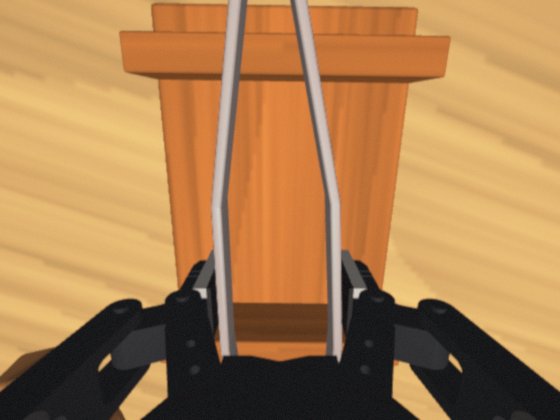

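Request:
move_arm(series=[[[0,0,0,0,0,0,0.58],[0,0,0,0,0,0,0.56],[0,0,0,0,0,0,0.55],[0,0,0,0,0,0,0.54],[0,0,0,0,0,0,0.53]]])

```text
clock: 4.95
eef_pos: [0.5717, 0.2122, 0.0299]
tool_rot: [-0.169, 0.986, 0.001, 0.007]
ft_force: [-1.2, -0.4, 3.8]
grip_width: 0.0455
```

```bash
python3 - <<'E'
from h import *
o=bot.get_obs();print(o['eef_pos'].round(4),o['tool_rot'].round(4),o['ft_force'].round(2),o['grip_width'])
for n in ['scene','side']: 
    p,_=snap(n,n+'6')
    c=p[190:280,290:380] if n=='scene' else p[170:240,220:320]
    cv2.imwrite(f'pics/{n}6c.png',cv2.resize(c,None,fx=6,fy=6,interpolation=2)[:,:,::-1])
E
```

```text
[0.5717 0.2122 0.0299] [-0.1689  0.9856  0.0014  0.0066] [-1.22 -0.42  3.8 ] 0.04551830062871736
```

View pics/scene6c.png

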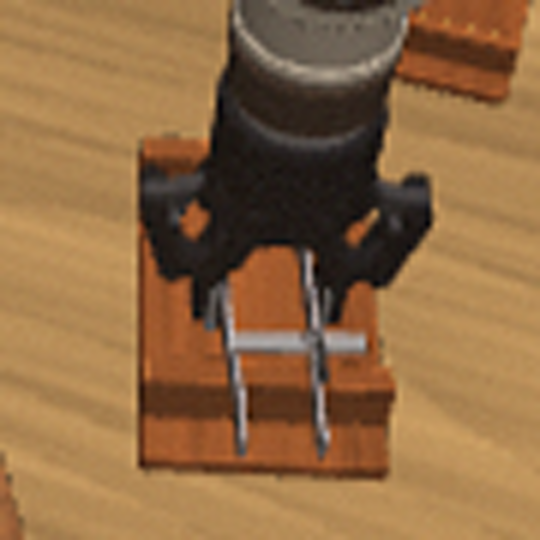

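View pics/side6c.png

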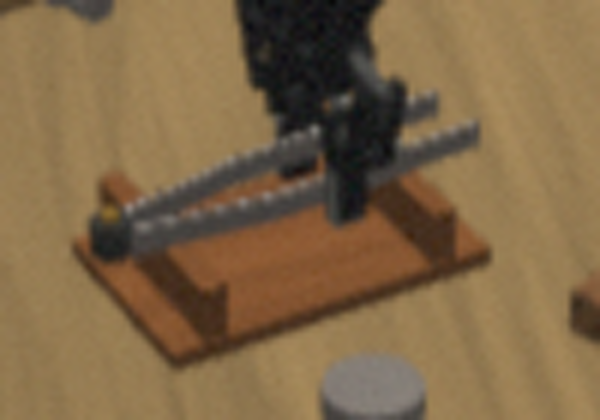

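Request:
move_arm(series=[[[0,0,0.5,0,0,0,0.52],[0,0,1,0,0,0,0.52],[0,0,2,0,0,0,0.52],[0,0,2,0,0,0,0.52],[0,0,1,0,0,0,0.52]]])

```text
clock: 5.55
eef_pos: [0.567, 0.2099, 0.0922]
tool_rot: [-0.169, 0.986, -0.0, 0.0]
ft_force: [-0.0, 0.9, -2.0]
grip_width: 0.0447
```

```bash
python3 - <<'E'
from h import *
o=bot.get_obs();print(o['eef_pos'].round(4),o['tool_rot'].round(4),o['ft_force'].round(2),o['grip_width'])
for n in ['scene','side']: 
    p,_=snap(n,n+'7')
    c=p[170:270,290:390] if n=='scene' else p[140:240,220:320]
    cv2.imwrite(f'pics/{n}7c.png',cv2.resize(c,None,fx=6,fy=6,interpolation=2)[:,:,::-1])
E
```

```text
[0.567  0.2099 0.0922] [-1.685e-01  9.857e-01 -3.000e-04  2.000e-04] [-0.02  0.87 -2.03] 0.0447389753055875
```

View pics/scene7c.png

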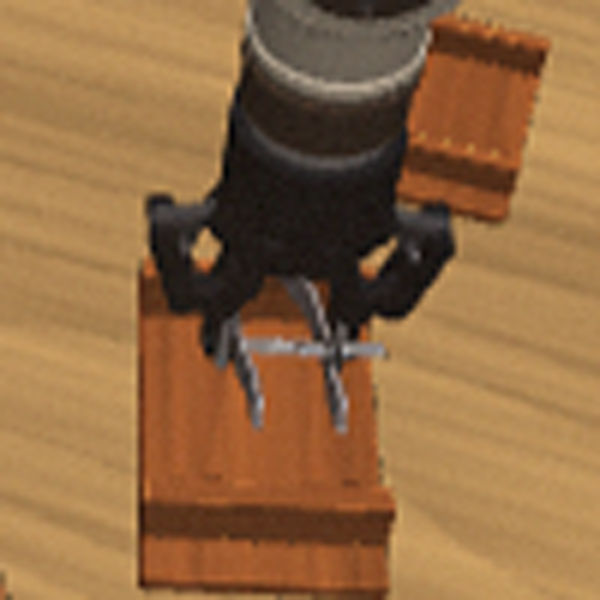

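View pics/side7c.png

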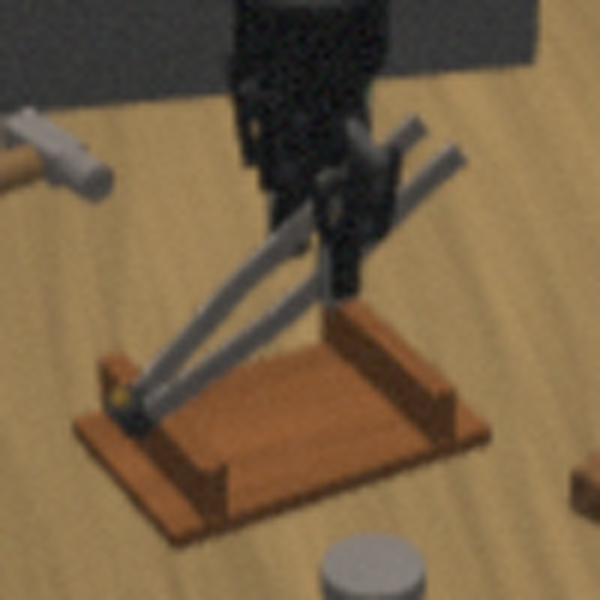

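The calipers slipped in pitch: the hinge end is hanging onto the rear rail while the tips are up, because the centre of mass is behind my grip. I'll set them back down and regrip further back on the flats.

Request:
move_arm(series=[[[0.1,0,-2,0,0,0,0.53],[0.1,0,-2,0,0,0,0.54],[0,0,-1.2,0,0,0,0.55],[0,0,-0.6,0,0,0,0.56],[0,0,-0.2,0,0,0,0.56]]])

```text
clock: 6.15
eef_pos: [0.5698, 0.2101, 0.0298]
tool_rot: [-0.168, 0.986, -0.0, 0.002]
ft_force: [-2.4, -0.8, 9.4]
grip_width: 0.0476
```

Request:
move_arm(series=[[[0,0,-0.2,0,0,0,0.6],[0,0,0,0,0,0,0.66],[0,0,0,0,0,0,0.72],[0,0,0,0,0,0,0.78],[0,0,0,0,0,0,0.8]]])

```text
clock: 6.65
eef_pos: [0.5707, 0.2105, 0.0296]
tool_rot: [-0.168, 0.986, 0.0, 0.003]
ft_force: [-0.3, -0.2, -0.3]
grip_width: 0.0686
```

```bash
python3 - <<'E'
from h import *
o=bot.get_obs();print(o['eef_pos'].round(4),o['tool_rot'].round(4),o['ft_force'].round(2),o['grip_width'])
T=wristT();np.save('pics/w8T.npy',T);snap('wrist','w8')
for n in ['side']: 
    p,_=snap(n,n+'8')
    c=p[170:270,290:390] if n=='scene' else p[140:240,220:320]
    cv2.imwrite(f'pics/{n}8c.png',cv2.resize(c,None,fx=6,fy=6,interpolation=2)[:,:,::-1])
E
```

```text
[0.5707 0.2105 0.0296] [-1.685e-01  9.857e-01  2.000e-04  2.900e-03] [-0.29 -0.18 -0.3 ] 0.06855870241859378
```

View pics/w8.png

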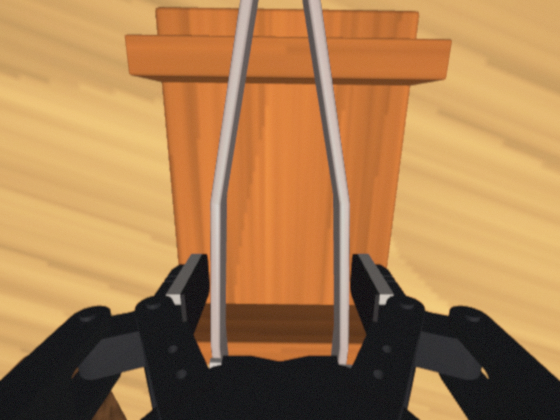

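View pics/side8c.png

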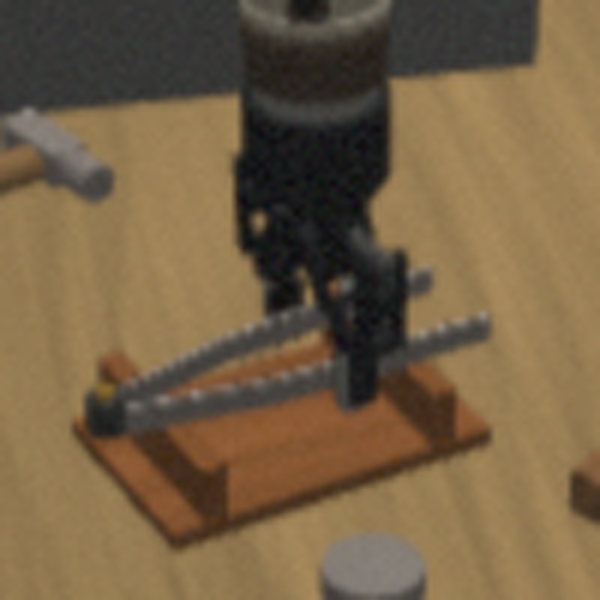

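```bash
python3 - <<'E'
from h import *
T=np.load('pics/w8T.npy'); o=bot.get_obs(); Rm=R.from_quat(o['tool_rot']).as_matrix()
for n,u,v in [('kf',217,202),('fbar',217,355),('km',343,203),('mbar',343,355),('hf',240,50)]:
    P=ray(T,u,v,.061); print(n,P.round(4),((P-o['eef_pos'])@Rm).round(4)*[-1,1,1])
E
```

```text
kf [0.5372 0.1744 0.061 ] [-0.0433 -0.0229 -0.0317]
fbar [0.6033 0.1934 0.061 ] [ 0.0253 -0.027  -0.0313]
km [0.5222 0.218  0.061 ] [-0.0429  0.0232 -0.0317]
mbar [0.5853 0.2445 0.061 ] [ 0.0253  0.0272 -0.0313]
hf [0.4862 0.1674 0.061 ] [-0.0938 -0.0126 -0.032 ]
```

Request:
move_arm(series=[[[-1.3,-0.5,0,0,0,-1,0.8],[-1.3,-0.5,0,0,0,-1,0.78],[0,0,0,0,0,0,0.76],[0,0,0,0,0,0,0.74],[0,0,0,0,0,0,0.72]]])

```text
clock: 7.25
eef_pos: [0.5456, 0.2008, 0.0302]
tool_rot: [-0.151, 0.989, 0.0, 0.004]
ft_force: [-0.6, -0.1, -0.3]
grip_width: 0.0614
```

```bash
python3 - <<'E'
from h import *
o=bot.get_obs();print(o['eef_pos'].round(4),o['tool_rot'].round(4),o['ft_force'].round(2),o['grip_width'])
T=wristT();snap('wrist','w9'); Rm=R.from_quat(o['tool_rot']).as_matrix()
for n,P in [('kf',[.5372,.1744,.061]),('km',[.5222,.218,.061]),('fb',[.6033,.1934,.061]),('mb',[.5853,.2445,.061])]:
    print(n,((np.array(P)-o['eef_pos'])@Rm).round(4)*[-1,1,1])
E
```

```text
[0.5456 0.2008 0.0302] [-1.510e-01  9.885e-01  4.000e-04  4.200e-03] [-0.64 -0.13 -0.33] 0.06142937050499586
kf [-0.0157 -0.0227 -0.031 ]
km [-0.017   0.0234 -0.031 ]
fb [ 0.0531 -0.0243 -0.0304]
mb [ 0.0512  0.0298 -0.0304]
```

View pics/w9.png

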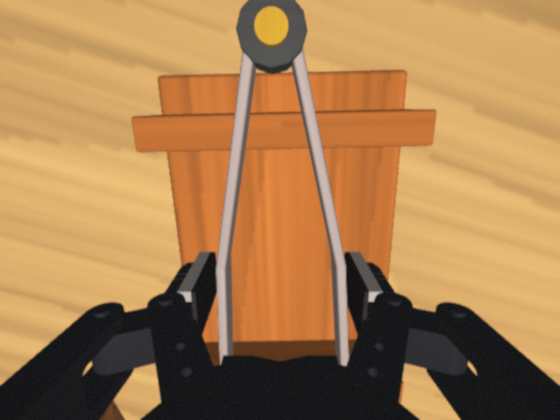

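Request:
move_arm(series=[[[0,0,0,0,0,0,0.66],[0,0,0,0,0,0,0.6],[0,0,0,0,0,0,0.57],[0,0,0,0,0,0,0.55],[0,0,0,0,0,0,0.53]]])

```text
clock: 7.8
eef_pos: [0.5481, 0.2022, 0.0319]
tool_rot: [-0.152, 0.988, 0.001, 0.006]
ft_force: [-1.4, 0.1, 2.7]
grip_width: 0.0457
```

Request:
move_arm(series=[[[0,0,0,0,0,0,0.51],[0,0,0,0,0,0,0.5],[0,0,0,0,0,0,0.5],[0,0,0.5,0,0,0,0.5],[0,0,0.8,0,0,0,0.5]]])

```text
clock: 8.3
eef_pos: [0.5466, 0.2015, 0.0433]
tool_rot: [-0.151, 0.988, 0.001, 0.004]
ft_force: [-0.2, -0.6, -3.1]
grip_width: 0.0429
```

Request:
move_arm(series=[[[0,0,1,0,0,0,0.5],[0,0,1,0,0,0,0.5],[0,0,1,0,0,0,0.5],[0,0,1,0,0,0,0.5],[0,0,0,0,0,0,0.5]]])

```text
clock: 8.8
eef_pos: [0.5473, 0.2016, 0.0881]
tool_rot: [-0.151, 0.988, 0.001, 0.005]
ft_force: [0.6, 0.7, -1.3]
grip_width: 0.0426
```

```bash
cat > look.py <<'E'
import sys
from h import *
k,u0,v0,u1,v1=sys.argv[1],*map(int,sys.argv[2:6])
o=bot.get_obs();print(o['eef_pos'].round(4),o['tool_rot'].round(4),o['ft_force'].round(2),o['grip_width'])
a,_=snap('scene','scene'+k); b,_=snap('side','side'+k)
f=lambda p,u,v:cv2.resize(p[v:v+100,u:u+100],(400,400),interpolation=2)
cv2.imwrite(f'pics/c{k}.png',np.hstack([f(a,u0,v0),f(b,u1,v1)])[:,:,::-1])
E
python3 look.py 10 290 160 220 140
```

```text
[0.5473 0.2016 0.0881] [-1.512e-01  9.885e-01  7.000e-04  4.900e-03] [ 0.61  0.66 -1.29] 0.04263393388853917
```

View pics/c10.png

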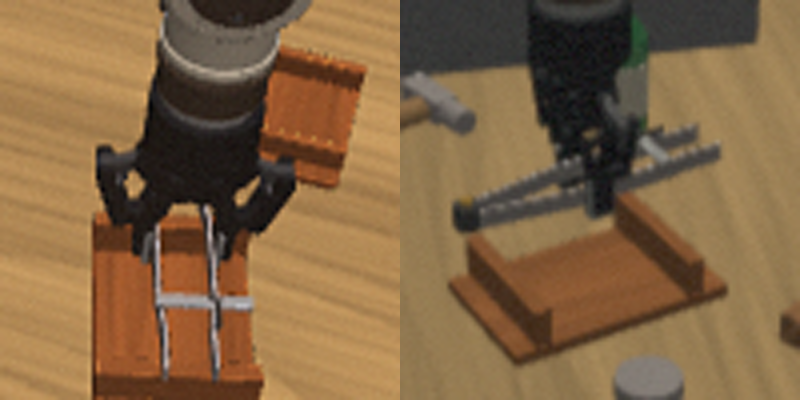

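The calipers are lifted, level and clear of the rest: the side view shows both legs parallel to the bench above the rails. Next I'll carry them, retracted and a little higher, towards the spindle.

Request:
move_arm(series=[[[-0.5,-0.5,0.5,0,0,-0.5,0.5],[-1,-1.2,0.8,0,0,-1.5,0.5],[-1.2,-2,0.8,0,0,-2.2,0.5],[-1.2,-2.4,0.6,0,0,-2.5,0.5],[-1.2,-2.4,0.2,0,0,-2.5,0.5]]])

```text
clock: 9.4
eef_pos: [0.4914, 0.1149, 0.114]
tool_rot: [-0.07, 0.998, -0.0, 0.001]
ft_force: [0.8, 0.2, -1.8]
grip_width: 0.0431
```

Request:
move_arm(series=[[[-1.2,-2.4,0,0,0,-2.5,0.5],[-1.2,-2.4,0,0,0,-2.5,0.5],[-1.2,-2.4,0,0,0,-2.5,0.5],[-1.2,-2.4,0,0,0,-2.5,0.5],[-1.2,-2.4,0,0,0,-2.5,0.5]]])

```text
clock: 9.9
eef_pos: [0.4246, -0.0107, 0.1137]
tool_rot: [0.044, 0.999, -0.001, -0.0]
ft_force: [0.4, -0.3, -1.5]
grip_width: 0.0428
```

```bash
python3 look.py 11 220 100 150 150
```

```text
[ 0.4246 -0.0107  0.1137] [ 4.40e-02  9.99e-01 -9.00e-04 -3.00e-04] [ 0.42 -0.33 -1.53] 0.04280116323200551
```

View pics/side11.png

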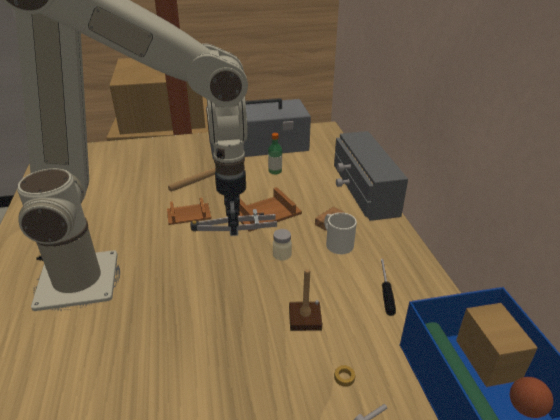

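Request:
move_arm(series=[[[-0.3,-2.1,0,0,0,-2.4,0.5],[-0.3,-2.1,0,0,0,-2.4,0.5],[-0.3,-2.1,0,0,0,-2.4,0.5],[-0.3,-2.1,0,0,0,-2.4,0.5],[-0.3,-2.1,0,0,0,-2.4,0.5]]])

```text
clock: 10.5
eef_pos: [0.407, -0.1172, 0.1136]
tool_rot: [0.151, 0.989, 0.0, -0.001]
ft_force: [0.2, 0.7, -0.9]
grip_width: 0.0429
```

Request:
move_arm(series=[[[-0.3,-2,0,0,0,-2.4,0.5],[-0.2,-1.8,0,0,0,-2.4,0.5],[0,-1,0,0,0,-1,0.5],[0,-0.3,0,0,0,0,0.5],[0,0,0,0,0,0,0.5]]])

```text
clock: 11.0
eef_pos: [0.4018, -0.1702, 0.1134]
tool_rot: [0.203, 0.979, 0.001, -0.001]
ft_force: [0.2, -0.1, -1.3]
grip_width: 0.043
```

```bash
python3 look.py 12 150 120 240 215
python3 - <<'E'
from h import *
o=bot.get_obs(); Rm=R.from_quat(o['tool_rot']).as_matrix()
for n in ['scene','side']:
    P=cloud(n,np.load(f'pics/{n}12.npy')).reshape(-1,3)
    L=(P-o['eef_pos'])@Rm*[-1,1,-1]   # x ahead, y?, z up
    m=(L[:,0]>-.15)&(L[:,0]<.16)&(abs(L[:,1])<.06)&(L[:,2]>.0)&(L[:,2]<.06)
    q=L[m&~((abs(L[:,0])<.03))]
    for a in np.arange(-.15,.16,.015):
        s=q[(q[:,0]>a)&(q[:,0]<a+.015)]
        if len(s): 
            s1=s[s[:,1]<0]; s2=s[s[:,1]>=0]
            print(n,round(a+.0075,3),*[(len(t),np.median(t[:,1]).round(4),t[:,2].max().round(4),t[:,2].min().round(4)) if len(t) else None for t in (s1,s2)])
E
```

```text
[ 0.4018 -0.1702  0.1134] [ 2.030e-01  9.792e-01  8.000e-04 -1.300e-03] [ 0.15 -0.09 -1.28] 0.042963395680815496
scene -0.113 (2, np.float64(-0.0018), np.float64(0.0361), np.float64(0.0334)) (5, np.float64(0.0065), np.float64(0.0327), np.float64(0.015))
scene -0.098 (17, np.float64(-0.0062), np.float64(0.0376), np.float64(0.013)) (22, np.float64(0.0061), np.float64(0.038), np.float64(0.0138))
scene -0.083 (16, np.float64(-0.0104), np.float64(0.0353), np.float64(0.0141)) (14, np.float64(0.0087), np.float64(0.0307), np.float64(0.0152))
scene -0.068 (5, np.float64(-0.0126), np.float64(0.0324), np.float64(0.0269)) (13, np.float64(0.0116), np.float64(0.03), np.float64(0.0146))
scene -0.053 None (6, np.float64(0.0141), np.float64(0.0282), np.float64(0.0137))
scene -0.038 (1, np.float64(-0.0149), np.float64(0.0148), np.float64(0.0148)) None
scene 0.037 (18, np.float64(-0.016), np.float64(0.0312), np.float64(0.0153)) (17, np.float64(0.0221), np.float64(0.0308), np.float64(0.0133))
scene 0.052 (13, np.float64(-0.0142), np.float64(0.0338), np.float64(0.0156)) (30, np.float64(0.0225), np.float6
[... 1595 characters left out ...]
2 (49, np.float64(-0.0175), np.float64(0.0334), np.float64(0.0142)) (43, np.float64(0.0202), np.float64(0.0359), np.float64(0.0171))
side 0.067 (53, np.float64(-0.0159), np.float64(0.0348), np.float64(0.0134)) (68, np.float64(0.0203), np.float64(0.0365), np.float64(0.0144))
side 0.082 (42, np.float64(-0.0146), np.float64(0.0314), np.float64(0.0126)) (45, np.float64(0.0199), np.float64(0.0364), np.float64(0.0129))
side 0.097 (39, np.float64(-0.0133), np.float64(0.0313), np.float64(0.0137)) (39, np.float64(0.0199), np.float64(0.0319), np.float64(0.0142))
side 0.112 (27, np.float64(-0.0139), np.float64(0.0324), np.float64(0.0147)) (21, np.float64(0.0199), np.float64(0.0302), np.float64(0.0142))
```

View pics/c12.png

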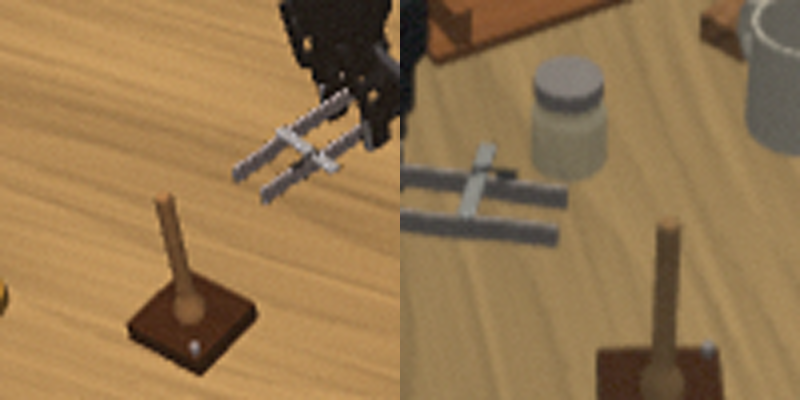

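Request:
move_arm(series=[[[-0.2,-0.5,-0.5,0,0,0,0.49],[-0.2,-0.5,-0.6,0,0,0,0.49],[-0.2,-0.4,-0.5,0,0,0,0.49],[0,0,0,0,0,0,0.49],[0,0,0,0,0,0,0.49]]])

```text
clock: 11.6
eef_pos: [0.3949, -0.1828, 0.0954]
tool_rot: [0.201, 0.98, 0.001, -0.002]
ft_force: [-0.3, 0.3, -1.6]
grip_width: 0.0425
```

```bash
cat > tip.py <<'E'
import sys
from h import *
k=sys.argv[1]
o=bot.get_obs(); Rm=R.from_quat(o['tool_rot']).as_matrix(); S=np.array([-1,1,-1])
yaw=np.arctan2(-Rm[1,0],-Rm[0,0]); f=np.array([np.cos(yaw),np.sin(yaw)]); l=np.array([-f[1],f[0]])
print('tool',o['eef_pos'].round(4),'yaw',np.degrees(yaw).round(2),'tilt z',Rm[:,2].round(4),'w',o['grip_width'].round(4),'F',o['ft_force'].round(2))
sp=np.array([.558,-.2505])-o['eef_pos'][:2]; print('spindle in tool fwd,left',(sp@f).round(4),(sp@l).round(4))
for n in ['scene','side']:
    p,d=snap(n,n+k)
    L=(cloud(n,d).reshape(-1,3)-o['eef_pos'])@Rm*S
    m=(L[:,0]>.085)&(L[:,0]<.115)&(L[:,2]>.01)&(L[:,2]<.04)
    q=L[m]; print(n,'fixed',[np.percentile(q[(q[:,1]<-.005)&(q[:,1]>-.025),1],c).round(4) for c in (10,50,90)],'moving',[np.percentile(q[(q[:,1]>.010)&(q[:,1]<.03),1],c).round(4) for c in (10,50,90)],'xmax',np.sort(L[(abs(L[:,1])<.03)&(L[:,2]>.01)&(L[:,2]<.04)&(L[:,0]<.125),0])[-4:].round(4))
E
python3 tip.py 13; python3 - <<'E'
import cv2,numpy as np
a=cv2.imread('pics/scene13.png');b=cv2.imread('pics/side13.png')
cv2.imwrite('pics/c13.png',np.hstack([cv2.resize(a[140:200,180:240],(400,400),interpolation=2),cv2.resize(b[230:290,240:300],(400,400),interpolation=2)]))
E
```

```text
Traceback (most recent call last):
  File "tip.py", line 6, in <module>
    print('tool',o['eef_pos'].round(4),'yaw',np.degrees(yaw).round(2),'tilt z',Rm[:,2].round(4),'w',o['grip_width'].round(4),'F',o['ft_force'].round(2))
                                                                                                    ^^^^^^^^^^^^^^^^^^^^^
AttributeError: 'float' object has no attribute 'round'
[ WARN:0@0.019] global loadsave.cpp:275 findDecoder imread_('pics/scene13.png'): can't open/read file: check file path/integrity
[ WARN:0@0.019] global loadsave.cpp:275 findDecoder imread_('pics/side13.png'): can't open/read file: check file path/integrity
Traceback (most recent call last):
TypeError: 'NoneType' object is not subscriptable
```

```bash
sed -i "s/o\['grip_width'\].round(4)/o['grip_width']/" tip.py
python3 tip.py 13; python3 - <<'E'
import cv2,numpy as np
a=cv2.imread('pics/scene13.png');b=cv2.imread('pics/side13.png')
cv2.imwrite('pics/c13.png',np.hstack([cv2.resize(a[140:200,190:250],(400,400),interpolation=2),cv2.resize(b[245:305,230:290],(400,400),interpolation=2)]))
E
```

```text
tool [ 0.3949 -0.1828  0.0954] yaw -23.16 tilt z [-0.0037  0.0031 -1.    ] w 0.04249789446102026 F [-0.3   0.31 -1.55]
spindle in tool fwd,left 0.1766 0.002
scene fixed [np.float64(-0.0118), np.float64(-0.0098), np.float64(-0.0076)] moving [np.float64(0.0194), np.float64(0.0215), np.float64(0.0236)] xmax [0.1109 0.1115 0.1117 0.1122]
side fixed [np.float64(-0.0144), np.float64(-0.0122), np.float64(-0.0101)] moving [np.float64(0.0175), np.float64(0.0195), np.float64(0.0214)] xmax [0.1132 0.1133 0.1133 0.1134]
```

View pics/c13.png

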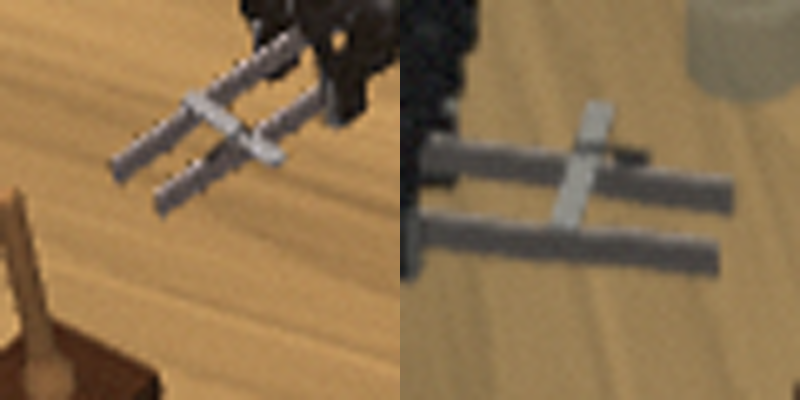

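View pics/side13.png

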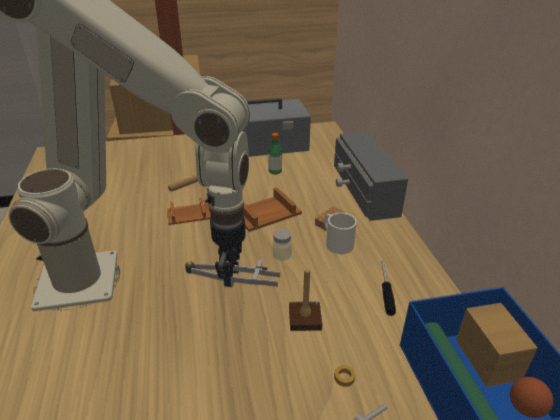

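Request:
move_arm(series=[[[0.7,-0.6,0,0,0,0,0.49],[0.9,-0.4,0,0,0,0,0.49],[0.9,-0.4,0,0,0,0,0.49],[0.9,-0.4,0,0,0,0,0.49],[0,0,0,0,0,0,0.49]]])

```text
clock: 12.2
eef_pos: [0.434, -0.2031, 0.0965]
tool_rot: [0.201, 0.98, 0.001, -0.0]
ft_force: [-0.2, 0.3, -1.8]
grip_width: 0.0419
```

```bash
python3 tip.py 14; python3 - <<'E'
import cv2,numpy as np
a=cv2.imread('pics/scene14.png');b=cv2.imread('pics/side14.png')
cv2.imwrite('pics/c14.png',np.hstack([cv2.resize(a[145:215,175:245],(400,400),interpolation=2),cv2.resize(b[260:330,250:320],(400,400),interpolation=2)]))
E
```

```text
tool [ 0.434  -0.2031  0.0965] yaw -23.13 tilt z [ 1.0e-04  1.4e-03 -1.0e+00] w 0.041904505729610186 F [-0.15  0.29 -1.82]
spindle in tool fwd,left 0.1326 0.0051
scene fixed [np.float64(-0.013), np.float64(-0.01), np.float64(-0.0084)] moving [np.float64(0.0195), np.float64(0.022), np.float64(0.0238)] xmax [0.1108 0.1108 0.1115 0.1119]
side fixed [np.float64(-0.0141), np.float64(-0.012), np.float64(-0.0104)] moving [np.float64(0.0176), np.float64(0.0196), np.float64(0.0216)] xmax [0.1114 0.1117 0.1118 0.112 ]
```

View pics/c14.png

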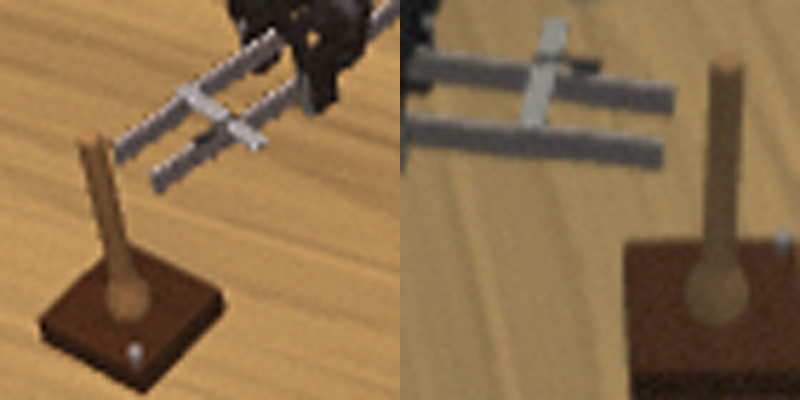

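Request:
move_arm(series=[[[0.7,-0.3,0,0,0,0,0.49],[0.7,-0.3,0,0,0,0,0.49],[0.7,-0.3,0,0,0,0,0.49],[0.3,-0.1,0,0,0,0,0.49],[0,0,0,0,0,0,0.49]]])

```text
clock: 12.8
eef_pos: [0.4576, -0.2127, 0.0958]
tool_rot: [0.2, 0.98, 0.001, -0.002]
ft_force: [-1.2, -0.0, -2.5]
grip_width: 0.0421
```

```bash
python3 tip.py 15; python3 - <<'E'
import cv2,numpy as np
a=cv2.imread('pics/scene15.png');b=cv2.imread('pics/side15.png')
cv2.imwrite('pics/c15.png',np.hstack([cv2.resize(a[145:215,165:235],(400,400),interpolation=2),cv2.resize(b[260:330,260:330],(400,400),interpolation=2)]))
E
```

```text
tool [ 0.4576 -0.2127  0.0958] yaw -23.12 tilt z [-0.0033  0.003  -1.    ] w 0.04206730312909287 F [-1.17 -0.05 -2.46]
spindle in tool fwd,left 0.1072 0.0047
scene fixed [np.float64(-0.0113), np.float64(-0.0095), np.float64(-0.0078)] moving [np.float64(0.0111), np.float64(0.0206), np.float64(0.0231)] xmax [0.1142 0.1144 0.1148 0.115 ]
side fixed [np.float64(-0.0144), np.float64(-0.0119), np.float64(-0.0104)] moving [np.float64(0.0172), np.float64(0.0188), np.float64(0.0214)] xmax [0.1155 0.1156 0.1157 0.1159]
```

View pics/c15.png

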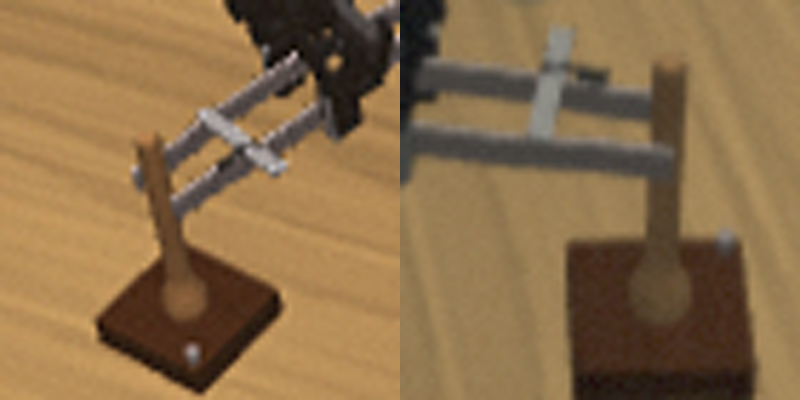

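Request:
move_arm(series=[[[0,0,0,0,0,0,0.49],[0.5,-0.2,0,0,0,0,0.49],[0.5,-0.2,0,0,0,0,0.49],[0,0,0,0,0,0,0.49],[0,0,0,0,0,0,0.49]]])

```text
clock: 13.4
eef_pos: [0.4672, -0.2165, 0.0958]
tool_rot: [0.2, 0.98, 0.001, -0.002]
ft_force: [-0.8, 0.6, -1.8]
grip_width: 0.0418
```

Request:
move_arm(series=[[[0,0,0,0,0,0,0.49],[0,0,0,0,0,0,0.49],[0,0,0,0,0,0,0.49],[0,0,0,0,0,0,0.49],[0,0,0,0,0,0,0.49]]])

```text
clock: 13.9
eef_pos: [0.4668, -0.2164, 0.0957]
tool_rot: [0.2, 0.98, 0.001, -0.003]
ft_force: [-1.2, -0.1, -0.4]
grip_width: 0.0419
```

```bash
python3 tip.py 16; python3 - <<'E'
import cv2,numpy as np
a=cv2.imread('pics/scene16.png');b=cv2.imread('pics/side16.png')
cv2.imwrite('pics/c16.png',np.hstack([cv2.resize(a[145:215,165:235],(400,400),interpolation=2),cv2.resize(b[260:330,260:330],(400,400),interpolation=2)]))
E
```

```text
tool [ 0.4668 -0.2164  0.0957] yaw -23.13 tilt z [-0.0048  0.0037 -1.    ] w 0.041948584805886015 F [-1.19 -0.1  -0.43]
spindle in tool fwd,left 0.0972 0.0044
scene fixed [np.float64(-0.0128), np.float64(-0.0105), np.float64(-0.0081)] moving [np.float64(0.0119), np.float64(0.0206), np.float64(0.0231)] xmax [0.111  0.1118 0.1125 0.1125]
side fixed [np.float64(-0.0147), np.float64(-0.0128), np.float64(-0.0099)] moving [np.float64(0.0181), np.float64(0.0195), np.float64(0.0212)] xmax [0.1125 0.1125 0.1126 0.1126]
```

View pics/c16.png

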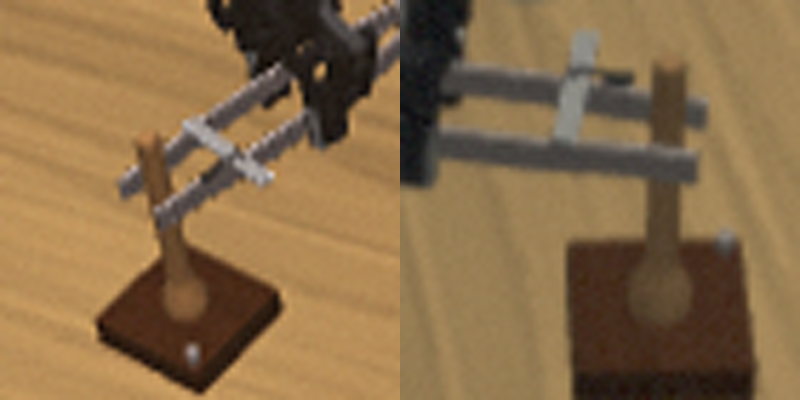

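```bash
python3 - <<'E'
from h import *
F=[]
for i in range(12):
    bot.camera('side'); o=bot.get_obs(); F.append(np.r_[o['ft_force'],o['ft_torque']*10])
F=np.array(F); print(F.mean(0).round(2),F.std(0).round(2)); print(o['clock'],o['eef_pos'].round(4),o['grip_width'])
# spindle from current clouds, above the legs
for n in ['scene','side']:
    P=cloud(n,np.load(f'pics/{n}16.npy')).reshape(-1,3)
    for a,b in [(.132,.15),(.05,.1)]:
        m=(abs(P[:,0]-.56)<.013)&(abs(P[:,1]+.25)<.013)&(P[:,2]>a)&(P[:,2]<b); print(n,a,m.sum(),P[m].mean(0).round(4))
E
```

```text
[ 0.11  0.02 -1.67 -0.14 -0.33 -0.03] [0.45 0.66 0.42 0.33 0.21 0.3 ]
14.6 [ 0.4669 -0.2164  0.0957] 0.041948833471910696
scene 0.132 19 [ 0.5612 -0.2486  0.1409]
scene 0.05 43 [ 0.5615 -0.2485  0.0722]
side 0.132 35 [ 0.558  -0.2562  0.1414]
side 0.05 89 [ 0.5579 -0.2563  0.0734]
```

Averaged over 12 samples, the side force is 0.1 N or less. The pose and opening are also steady, so I'm handing in.

```bash
python3 - <<'E'
from h import *
print(bot.job_done()); o=bot.get_obs(); print(o['clock'],o['eef_pos'].round(4),o['grip_width'])
E
```

```text
the job is handed in; nothing more can be done
None
the job is handed in; nothing more can be done
```

I handed the job in at about 14.6 s with the gripper still holding the calipers level and the spindle standing between the tips. No verdict was reported.

**What I did:** I took the calipers off the larger rest, squeezed them to a 42 mm grip width and carried them round past the jar. I then slid the tips in around the spindle from the robot's side.

**What went wrong on the way:** The first grip was too far forward, and the calipers pitched in the fingers as they lifted. I set them back on the rest and gripped again about 19 mm behind the place to squeeze, after which they stayed level.

**Last checks:**

| Check | Measured | Wanted |
|---|---|---|
| Finger opening | 41.9 mm, unchanged between the last readings | 42 mm at the mark |
| Tip gap (from depth images) | about 28 mm | 28 ± 4 mm |
| Gap middle to spindle axis | about 1 mm, uncertain by about 2 mm | under 14 mm |
| Gap height | about 118 mm (computed from tool height) | 75 to 150 mm |
| Side force, mean of 12 samples | about 0.1 N, noise about 0.5 N | no contact |

- **Force readings:** Single readings showed up to 1.2 N sideways. The average did not bear this out, so I took it as noise.
- **Pointer:** The pictures were too coarse to read the pointer against the long mark. The squeeze is judged from the opening and the tip gap instead.
- **Level:** I measured the calipers level to within about 1° before the final approach, and after that judged it only from the pictures.

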